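# Open the dosing unit's hood with a spatula and draw its piston to the mark

### The arm

A 7-joint arm with a two-finger parallel gripper is mounted at the origin on the work surface. World frame = base frame: x ahead of the robot, y to its left, z up, the work surface at z = 0. Lengths are in mm, angles in rad, forces in N, time in s.
With the tool pointing down it reaches from about 400 to 875 mm from the base axis. Payload 4.4 kg.
Tool frame: the origin (TCP) lies midway between the tips of the shut fingers; the grasp point (between the pads) lies 19 mm behind it (ctrl.pinch_z is the distance from the TCP to the grasp point, in mm); z points along the fingers, y is the line along which they close (so a half turn about z gives the same grasp; the last joint's range is limited). The gripper opens to 85 mm and grips with 20 to 120 N. Pads are 22 mm wide; open, the fingers measure 114 mm over their backs; the gripper's body (76 mm by 85 mm) begins 54 mm behind the grasp point. The pads swing forward as they close: fully open they stand 13 mm farther back than shut.
Start: joints at [-1.381, 0.628, 0.038, 1.517, -0.027, 0.996, -0.02], TCP at [164.438, 628.87, 231.313] pointing down, gripper open.
Joint ranges: [-3.06, 3.06], [-0.37, 2.12], [-1.25, 1.32], [0.18, 2.47], [-1.1, 4.24], [0.23, 1.98], [-2.94, 2.94]. Speed limits (rad/s): [2.57, 2.57, 3.14, 3.14, 3.14, 3.14, 3.14].

### API

Orientations are given as [roll, pitch, yaw] about the fixed x, y, z axes, in that order (R = Rz(yaw) Ry(pitch) Rx(roll)).
In Python, from cell import read_state, cams, order, ctrl gives the robot as it stands.
- The arm moves only by the tool move_arm, never from a script. Its argument "targets" is text: rows parted by semicolons, each of 7 numbers parted by spaces: the gripper's target within -1 to 1 (fully open at 1, half-way at 0, shut at -1), then the shift along the tool's x, y, z in cm, then the turn, a rotation vector about the tool's x, y, z in degrees. A call has 1 to 5 rows; each row shifts and turns the commanded pose from where the row before left it, along the tool's axes as they then stand; what a row does not reach is not made up. A row lasts 1/12 s, in which the tool goes at most 41.7 mm and 7.16 degrees, less where a joint would pass 70% of its speed; a pose out of reach is approached as far as the arm can. A call with a gripper value outside its range is refused whole. The fingers move at their own pace and stop on an object; the grip force is fixed at half the most. Time passes only in rows, so rows that do not move let the fingers close. It gives the time, the measured TCP pose, the force, the opening and the grip force at its end, in the units of the state.
- read_state(): the state, without advancing time (a new reading comes with each control period).
- cams.get_image(name): name is "side" or "top" or "wrist"; returns a dict with "color" (384x512x3 uint8, red, green, blue), "fovy" (degrees; the focal length in pixels is half the picture's height over the tangent of half this angle, whatever the lens; pixels are square), "cx", "cy" (the principal point, pixels), "rvec" (rotation vector, rad) and "tvec" (3), from world to camera coordinates, as OpenCV has them. Camera axes: x right, y down, z forward; pixel columns grow to the right and rows downward; lengths in mm; the calibration is good to about 2 mm. A picture is of the moment at which its call begins. There is no depth.
- order.finish_job(): hands the job in; it is judged then, once.
The state is a dict: "clock": time; "qpos": joint angles; "qd": joint speeds; "tau": joint torques, N m; "eef_pos": TCP position; "tool_rot": TCP orientation; "force": force on the tool from outside, world axes, zero at the start; "torque": the same for the moment, N m; "width": finger opening in mm; "gripper_force": force on a finger pad.
Only numpy, scipy, OpenCV 4.12 (cv2) and the standard library are available. Lean on these libraries where they do the work, as an engineer would, in place of code of your own. Each camera call takes 0.05 s, during which the arm holds its last target. There are 200 camera calls.

### The job

The piston has to be drawn for a check: with the blade of the spatula, not with the gripper, lever the clear hood of the dosing unit up by its front lip until it falls back and stays open, then lay the spatula on the bench and let go of it. Then grip the piston by its head and draw it gently straight up out of its bore, without forcing it sideways, until the upper of its two dark rings stands clear above the bore's mouth while the lower ring is still hidden inside; the lower ring must never come out. Finish while holding the piston still at that height, and leave everything else on the bench where it is.

Things in the scene. Friction and masses are not known exactly. Their poses are not given: they have to be found in the camera images.
- unit: Dosing unit, fixed (sizes in mm): white block x -45 to 105, 124 wide (y), deck at z 110, clear hood on top. Origin on the bench under the bore's axis; x from its front (robot's side) to its back, z up; yaw within 0.25. In front a grey ledge, x -65 to -45, top at z 98, as wide as the block, then a low control panel, x -120 to -65, 36 high.
- hood (a joint): Hinge angle of the clear hood: 0 shut, 1.95 open at its stop, leaning back. Shut it is an upside-down tray on the deck over the piston, 110 long, 104 wide, 50 high, hinged at its back; the front swings up. No latch, about 150 g, nearly free hinge: about 1 N lifts the lip. Below 1.1 rad it falls shut, beyond 1.2 it falls open slowly by itself and stays.
- hood_lip (a point): Middle of the underside of the hood's lip, a white flange along the hood's front, 18 long (x), 104 wide, 4 thick; moves with the hood. Shut, it is 119 in front of the hinge at deck height; below it a 12 high slot down to the ledge, open to the front and sides, closed 10 behind this point by the block's face.
- hood_hinge (a point): Middle of the hood's hinge axis, which runs along the unit's y axis: 65 behind the bore's axis, at the height of the deck.
- bore_mouth (a point): Centre of the bore's mouth in the deck; z points up along the bore. The bore is 85 deep, 19.2 in diameter.
- piston: Loose steel piston upright in the bore, 121 long, about 250 g; origin at the centre of its foot, z up. Shaft 18 in diameter, 91 long (0.6 play all round), then a round dark head 26 in diameter, 30 high. At rest the foot stands on the bore's floor and the head's underside is 6 above the deck. Let go, it drops back.
- piston_head (a point): Middle of the piston's head, on its axis, 106 above the foot; 21 above the deck at rest.
- upper_ring (a point): On the piston's axis at the lower edge of the upper dark ring (3 wide), 55 above the foot: 30 below the bore's mouth at rest, level with it when the piston is drawn 30.
- lower_ring (a point): On the piston's axis at the upper edge of the lower dark ring (3 wide), 33 above the foot: 52 below the bore's mouth at rest, level with it when the piston is drawn 52.
- spatula: Loose spatula, 70 g, flat on the bench: wooden handle 120 long (x), 16 wide, 18 high; steel blade 18 wide, 3 thick, running 95 beyond the handle's front end at half the handle's height. Origin at the middle of the handle's underside; x towards the blade's tip, z up.
- spatula_grip (a point): Point in the handle to grip, near its centre of mass, 30 ahead of the handle's middle, at half its height.
- spatula_tip (a point): Middle of the blade's front edge, 155 ahead of the handle's middle, at half the handle's height.
- brush: Bystander, to be left alone: a slim hand brush, about 200 long, lying along its x; origin at the centre of its underside.
- jar: Bystander, to be left alone: white jar, diameter 48, 62 high; origin at the centre of its underside.
- bottle: Bystander, to be left alone: amber bottle, diameter 52, 120 high; origin at the centre of its underside.
- dish: Bystander, to be left alone: shallow aluminium weighing dish, diameter 64, 16 high; origin at the centre of its underside.
- beaker: Bystander, to be left alone: white open beaker, diameter 60, 80 high; origin at the centre of its underside.
- weight: Bystander, to be left alone: brass weight, diameter 32, 34 high; origin at the centre of its underside.
There are look-alikes about, which are no part of the job. There is more than one size of the spatula; the one meant has the size given above.

How it is judged:
By the outcome, as a careful person would: the job done as asked, in the order asked, and still so for the second after the job is handed in, while the arm keeps its last pose, push and grip.
It also fails if it takes over 64 s, if anything falls off the work surface, if the arm or the gripper's body presses on something with over 40 N, if the wrist force passes 120 N, or if a joint passes its speed limit or range.

## Working session

There is one attempt and no reset: what is moved stays moved. The work goes in short steps, Python scripts to look and compute and a tool call to move; the robot and the scene stay as the last step left them, time stands still between calls to the robot, and variables do not carry over. Pictures are saved under pics/ and viewed, at most 10 in all, crops included, and the job is handed in when it is done.

Besides the shell and the picture viewer there is one more tool, called after ">>>" by a JSON object that holds its "op" and its "data", one argument or row to a line. move_arm: Moves the arm, as the interface text tells. Its arguments: {"type":"object","properties":{"targets":{"type":"string"}},"required":["targets"]}

```bash
ls; mkdir -p pics; cat > h.py <<'E'
import numpy as np, cv2
from cell import read_state, cams, order, ctrl
def shot(n,name):
    d=cams.get_image(n); cv2.imwrite(f'pics/{name}.png',d['color'][:,:,::-1]); 
    np.savez(f'pics/{name}.npz',**d); return d
def load(name): return dict(np.load(f'pics/{name}.npz'))
def cam(d):
    f=192/np.tan(np.radians(float(d['fovy']))/2)
    R,_=cv2.Rodrigues(np.array(d['rvec'],float)); t=np.array(d['tvec'],float).reshape(3)
    return f,R,t
def ray(d,u,v):
    f,R,t=cam(d); r=R.T@np.array([(u-d['cx'])/f,(v-d['cy'])/f,1.]); return -R.T@t, r/np.linalg.norm(r)
def onz(d,u,v,z):
    o,r=ray(d,u,v); return o+r*(z-o[2])/r[2]
def proj(d,p):
    f,R,t=cam(d); q=R@np.array(p,float)+t; return np.array([f*q[0]/q[2]+d['cx'],f*q[1]/q[2]+d['cy']])
def tri(a,b):
    A=np.zeros((3,3));B=np.zeros(3)
    L=[ray(*a),ray(*b)]
    for o,r in L:
        P=np.eye(3)-np.outer(r,r);A+=P;B+=P@o
    x=np.linalg.solve(A,B); return x,[np.linalg.norm((np.eye(3)-np.outer(r,r))@(x-o)) for o,r in L]
E
python3 - <<'E'
from h import *
for n in ['side','top','wrist']:
    d=shot(n,n+'0'); o,r=ray(d,256,192); print(n,d['fovy'],d['cx'],d['cy'],o.round(),r.round(2))
a=[cv2.imread(f'pics/{n}0.png') for n in ['top','side','wrist']]
cv2.imwrite('pics/wr.png',a[2])
cv2.imwrite('pics/c1.png',cv2.resize(a[0],(800,600))); cv2.imwrite('pics/c2.png',cv2.resize(a[1],(800,600)))
s=read_state();print(s['eef_pos'],s['tool_rot'],s['width'],s['clock'],s['force'])
E
```

```text
pics
side 42.591221102568326 256.2669962850157 185.3883469025875 [  33. -962.  761.] [ 0.38  0.76 -0.53]
top 57.65408251668478 254.75095970790719 192.7062998393937 [ 301.    6. 1086.] [ 0.23 -0.03 -0.97]
wrist 63.743633272365216 254.21586959439276 192.1698184745803 [ 88. 648. 373.] [ 0.29 -0.07 -0.95]
[164.27031913 628.42179592 230.61869064] [-3.14017204e+00 -1.65261798e-05  2.88584247e+00] 85.10198314679863 0.15 [ 1.33612881 -0.24216352  1.0258656 ]
```

View pics/c1.png

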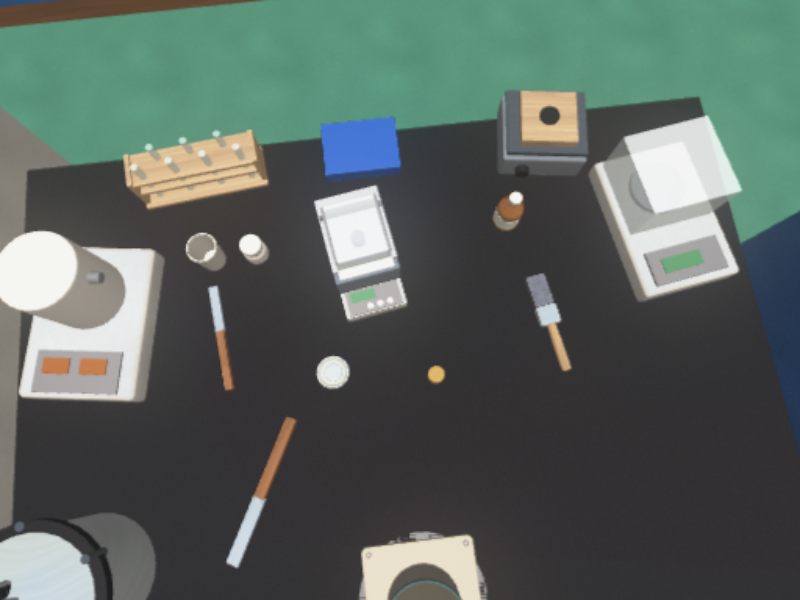

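View pics/c2.png

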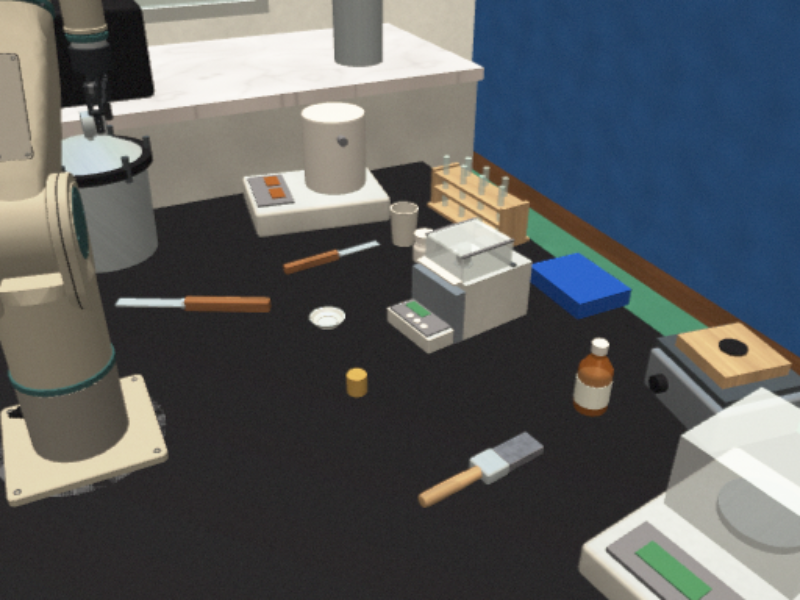

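The top view (800x600 picture) has two spatulas: A at (214,288)-(229,388) and B at (292,420)-(235,565). The unit is at (360,250) with the piston at (358,238), and the side view shows it at (470,285). The brush is at (550,320), jar (253,249), beaker (205,252), dish (333,372), weight (436,374) and bottle (509,210). Next I measure the lengths.

```bash
python3 - <<'E'
from h import *
for n,boxes in [('top',{'A':(125,178,155,255),'B':(140,260,195,368)}),('side',{'A':(178,150,247,177),'B':(70,185,177,203)})]:
    d=load(n+'0'); im=d['color'].astype(int); hsv=cv2.cvtColor(d['color'],cv2.COLOR_RGB2HSV)
    for k,(x0,y0,x1,y1) in boxes.items():
        h=hsv[y0:y1,x0:x1]; 
        br=(h[...,1]>100)&(h[...,2]>70)&((h[...,0]<20)); bl=(h[...,2]>130)&(h[...,1]<90)
        for nm,m in [('handle',br),('blade',bl)]:
            v,u=np.nonzero(m); u=u+x0; v=v+y0
            P=np.array([onz(d,a,b,18 if nm=='handle' else 10.5)[:2] for a,b in zip(u,v)])
            c=P.mean(0); w,V=np.linalg.eigh(np.cov((P-c).T)); ax=V[:,1]; s=(P-c)@ax; q=(P-c)@V[:,0]
            print(n,k,nm,len(u),'mid',(c+ax*(s.max()+s.min())/2).round(1),'len',np.ptp(s).round(1),'wid',np.ptp(q).round(1),'ang',np.degrees(np.arctan2(ax[1],ax[0])).round(1),'ends',(c+ax*s.max()).round(),(c+ax*s.min()).round())
a=cv2.imread('pics/top0.png')
c=a[115:210,195:265]; cv2.imwrite('pics/c3.png',np.hstack([cv2.resize(c,None,fx=6,fy=6,interpolation=cv2.INTER_CUBIC)[:570],cv2.resize(a[178:258,120:160],None,fx=7,fy=7,interpolation=cv2.INTER_CUBIC)[:570] if 0 else cv2.resize(a[175:256,120:160],(281,570),interpolation=cv2.INTER_CUBIC)]))
b=cv2.imread('pics/side0.png')
cv2.imwrite('pics/c4.png',cv2.resize(b[135:230,240:345],None,fx=6,fy=6,interpolation=cv2.INTER_CUBIC))
E
```

```text
top A handle 227 mid [476.  333.6] len 117.7 wid 18.4 ang -173.4 ends [417. 327.] [534. 340.]
top A blade 185 mid [585.3 347.8] len 96.1 wid 19.6 ang -173.3 ends [538. 342.] [633. 353.]
top B handle 430 mid [282.6 246.1] len 155.2 wid 23.5 ang 152.6 ends [214. 282.] [351. 210.]
top B blade 406 mid [157.7 311.5] len 126.1 wid 25.2 ang 152.6 ends [102. 341.] [214. 283.]
side A handle 251 mid [475.4 319.7] len 127.9 wid 44.4 ang -170.6 ends [412. 309.] [539. 330.]
side A blade 85 mid [586.6 344.4] len 92.1 wid 20.1 ang -172.9 ends [541. 339.] [632. 350.]
side B handle 542 mid [279.1 235.9] len 162.9 wid 54.7 ang 150.0 ends [209. 277.] [350. 195.]
side B blade 216 mid [157.8 312.3] len 123.8 wid 22.4 ang 154.2 ends [102. 339.] [214. 285.]
```

View pics/c3.png

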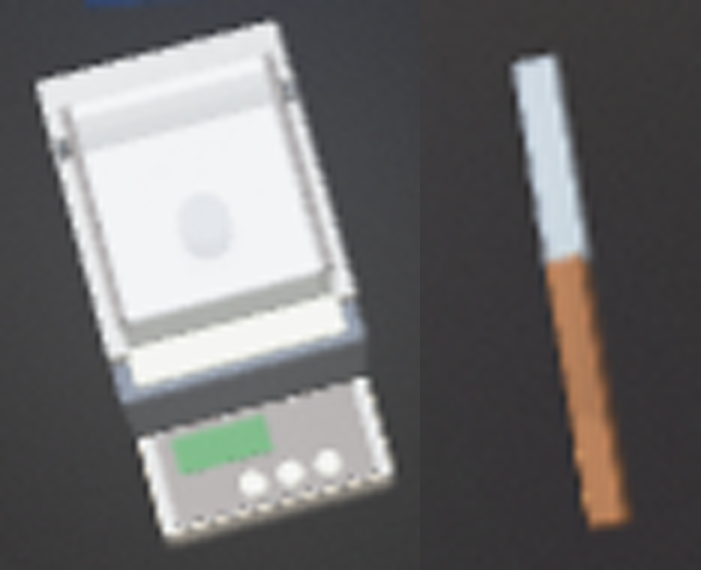

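View pics/c4.png

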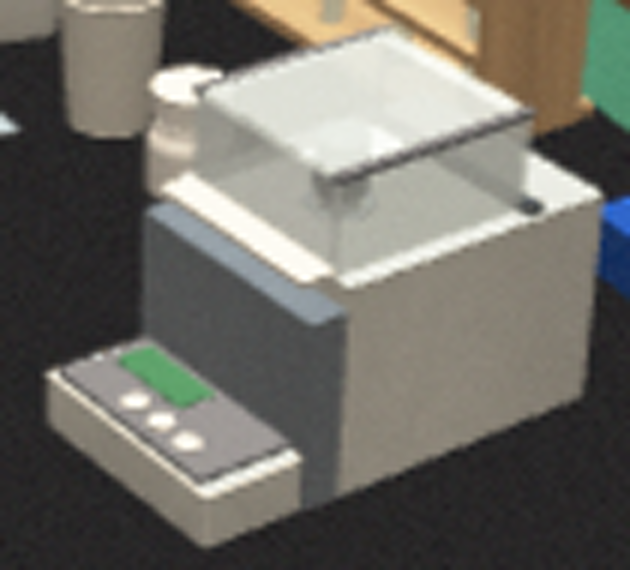

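The crops confirm that spatula A (top px ~(142,215), handle 118 mm, blade 96 mm) fits the 120/95 description. B (155/126) is the look-alike. The unit's corners are sharp in both crops: ledge front at c3 (125,402) and (365,338), and at c4 (148,210) and (315,325). I triangulate them next.

```bash
python3 - <<'E'
from h import *
t=load('top0'); s=load('side0')
T=lambda U,V:(t,(U+.5)/6-.5+195,(V+.5)/6-.5+115)
S=lambda U,V:(s,(U+.5)/6-.5+240,(V+.5)/6-.5+135)
pts={'ledgeFL':(T(125,402),S(148,212),(-65,62,98)),'ledgeFR':(T(365,338),S(315,325),(-65,-62,98)),
'panelFR':(T(396,470),S(208,490),(-120,-62,36)),'lipFL':(T(137,384),S(163,190),(-63,52,114)),'lipFR':(T(349,328),S(317,282),(-63,-52,114)),
'deckBR':(T(275,22),S(600,196),(105,-62,110))}
M=[];W=[]
for k,(a,b,m) in pts.items():
    x,e=tri(a,b); print(k,x.round(1),np.round(e[0],1),'topray@z',onz(*a,m[2]).round(1)); M.append(m);W.append((x[:2]+onz(*a,m[2])[:2])/2)
M.append((105,62,110));W.append(onz(*T(38,82),110)[:2])
M=np.array(M,float);W=np.array(W)
a=M[:,:2]-M[:,:2].mean(0);b=W-W.mean(0)
yaw=np.arctan2((a[:,0]*b[:,1]-a[:,1]*b[:,0]).sum(),(a*b).sum());c,sn=np.cos(yaw),np.sin(yaw);R=np.array([[c,-sn],[sn,c]])
o=W.mean(0)-R@M[:,:2].mean(0);print('yaw',yaw,'org',o,'res',(W-(M[:,:2]@R.T+o)).round(1).tolist())
# piston head top through hood (top view)
print('head',onz(*T(205,222),146))
E
```

```text
ledgeFL [583.6  92.6  95.3] 1.0 topray@z [581.8  92.6  98. ]
ledgeFR [602.3 -28.4  96. ] 1.5 topray@z [600.2 -27.8  98. ]
panelFR [548.  -37.7  31.8] 0.5 topray@z [546.6 -37.4  36. ]
lipFL [587.4  84.8 110. ] 0.6 topray@z [585.5  84.6 114. ]
lipFR [604.7 -21.3 112.6] 3.0 topray@z [601.3 -20.2 114. ]
deckBR [768.6  -2.1 107.6] 0.1 topray@z [767.4  -2.1 110. ]
yaw 0.15708997841962902 org [656.02590577  42.22322962] res [[0.6, -0.7], [-0.3, 1.1], [0.1, 0.2], [0.8, 1.0], [1.1, -1.7], [-1.5, 0.5], [-0.8, -0.4]]
head [651.8625322   42.48038237 146.        ]
```

>>> {"op": "move_arm", "data": {
  "targets": "1 0 0 0 0 0 -7.1; 1 0 0 0 0 0 -7.1; 1 0 0 0 0 0 -7.1; 1 -2.5 -2.7 0 0 0 0; 1 -2.5 -2.7 0 0 0 0"
}}

```text
clock: 0.57
eef_pos: [218.2, 581.7, 230.7]
tool_rot: [3.141, -0.002, -3.02]
force: [1.8, -0.9, 0.3]
width: 85.0
gripper_force: 0.0
```

>>> {"op": "move_arm", "data": {
  "targets": "1 -2.5 -2.7 0 0 0 0; 1 -2.5 -2.7 0 0 0 0; 1 -2.5 -2.7 0 0 0 0; 1 -2.5 -2.7 0 0 0 0; 1 -2.5 -2.7 0 0 0 0"
}}

```text
clock: 0.98
eef_pos: [361.2, 459.8, 231.1]
tool_rot: [-3.141, -0.0, -3.026]
force: [0.1, -0.0, 0.3]
width: 85.2
gripper_force: 0.0
```

>>> {"op": "move_arm", "data": {
  "targets": "1 -2.5 -2.7 1 0 0 0; 1 -2.5 -2.7 2 0 0 0; 1 -2.5 -2.7 2 0 0 0; 1 -2.5 -2.7 2 0 0 0; 1 0 0 0 0 0 0"
}}

```text
clock: 1.4
eef_pos: [477.1, 355.9, 157.7]
tool_rot: [-3.132, -0.001, -3.037]
force: [1.1, -0.6, 0.6]
width: 85.5
gripper_force: 0.0
```

```bash
cat >> h.py <<'E'
from scipy.spatial.transform import Rotation as Ro
def delta(target,yaw=None):
    s=read_state(); R=Ro.from_euler('xyz',s['tool_rot']).as_matrix()
    out=(R.T@(np.array(target)-s['eef_pos']))/10
    print('pos',np.round(s['eef_pos'],1),'rpy',np.round(s['tool_rot'],3),'w',round(s['width'],1),'F',np.round(s['force'],1),'gf',round(float(np.max(s['gripper_force'])),1),'t',round(s['clock'],2))
    print('shift cm',out.round(2))
E
python3 - <<'E'
from h import *
d=shot('wrist','w1'); delta([505.8,337.1,3])
im=d['color'];hsv=cv2.cvtColor(im,cv2.COLOR_RGB2HSV)
for nm,m,z in [('handle',(hsv[...,1]>100)&(hsv[...,2]>70)&(hsv[...,0]<20),18),('blade',(hsv[...,2]>130)&(hsv[...,1]<60)&(hsv[...,0]>80),10.5)]:
    n,l,st,ce=cv2.connectedComponentsWithStats(m.astype(np.uint8)); i=1+np.argmax(st[1:,4])
    v,u=np.nonzero(l==i); print(nm,st[i])
    P=np.array([onz(d,a,b,z)[:2] for a,b in zip(u,v)]);(c,wh,an)=cv2.minAreaRect(P.astype(np.float32));print(c,wh,an)
E
```

```text
pos [474.4 360.  159.1] rpy [-3.136e+00 -2.000e-03 -3.034e+00] w 85.6 F [-0.2 -0.4  0.4] gf 0.0 t 1.45
shift cm [-2.92 -2.53 15.62]
handle [ 223  114   21  122 2125]
(475.7115783691406, 335.197021484375) (117.8882827758789, 16.656919479370117) 6.747073173522949
blade [  391   150   121   165 10609]
(525.8172607421875, 562.6464233398438) (203.0765380859375, 123.5503921508789) 19.976863861083984
```

>>> {"op": "move_arm", "data": {
  "targets": "1 -1.5 -1.3 3 0 0 0; 1 -1.4 -1.2 3 0 0 0; 1 0 0 3 0 0 0; 1 0 0 2 0 0 0; 1 0 0 0 0 0 0"
}}

```text
clock: 1.87
eef_pos: [499.9, 343.5, 47.6]
tool_rot: [-3.138, -0.007, -3.025]
force: [-0.3, 0.7, -0.3]
width: 85.2
gripper_force: 0.0
```

```bash
python3 - <<'E'
from h import *
delta([505.7,337.6,3]); d=shot('wrist','w2')
hsv=cv2.cvtColor(d['color'],cv2.COLOR_RGB2HSV);m=(hsv[...,1]>100)&(hsv[...,2]>70)&(hsv[...,0]<20)
v,u=np.nonzero(m);P=np.array([onz(d,a,b,18)[:2] for a,b in zip(u,v)]);print(cv2.minAreaRect(P.astype(np.float32)))
delta([505.7,337.6,3])
E
```

```text
pos [499.9 343.5  47.6] rpy [-3.138 -0.007 -3.025] w 85.2 F [-0.3  0.7 -0.3] gf 0.0 t 1.87
shift cm [-0.54 -0.64  4.46]
((474.1297302246094, 334.5957336425781), (113.32406616210938, 15.728239059448242), 6.804978370666504)
pos [501.  344.7  49.9] rpy [-3.14  -0.004 -3.024] w 85.5 F [-0.4  0.9 -0.5] gf 0.0 t 1.92
shift cm [-0.41 -0.75  4.69]
```

>>> {"op": "move_arm", "data": {
  "targets": "1 -0.4 -0.7 2.5 0 0 0; 1 0 0 1.4 0 0 0; 1 0 0 0.5 0 0 0; 1 0 0 0 0 0 0; 1 0 0 0 0 0 0"
}}

```text
clock: 2.33
eef_pos: [507.9, 339.1, 8.4]
tool_rot: [3.141, 0.0, -3.025]
force: [0.5, 0.4, 0.7]
width: 85.3
gripper_force: 0.0
```

>>> {"op": "move_arm", "data": {
  "targets": "-1 0 0 0 0 0 0; -1 0 0 0 0 0 0; -1 0 0 0 0 0 0; -1 0 0 0 0 0 0; -1 0 0 0 0 0 0"
}}

```text
clock: 2.75
eef_pos: [508.1, 338.2, 8.0]
tool_rot: [3.141, 0.0, -3.026]
force: [-0.7, 0.8, -0.2]
width: 25.7
gripper_force: 0.0
```

>>> {"op": "move_arm", "data": {
  "targets": "-1 0 0 0 0 0 0; -1 0 0 0 0 0 0; -1 0 0 0 0 0 0; -1 0 0 0 0 0 0; -1 0 0 0 0 0 0"
}}

```text
clock: 3.17
eef_pos: [508.2, 338.3, 8.0]
tool_rot: [3.141, 0.0, -3.026]
force: [0.4, -0.7, 5.7]
width: 14.1
gripper_force: 60.0
```

>>> {"op": "move_arm", "data": {
  "targets": "0 0 0 0 0 0 0; 0 0 0 0 0 0 0; 0 0 0 0.4 0 0 0; 0 0 0 0.1 0 0 0; -1 0 0 0 0 0 0"
}}

```text
clock: 3.58
eef_pos: [507.5, 337.7, 1.8]
tool_rot: [-3.141, -0.001, -3.026]
force: [1.0, 0.3, -0.1]
width: 31.8
gripper_force: 0.0
```

>>> {"op": "move_arm", "data": {
  "targets": "-1 0 0 0 0 0 0; -1 0 0 0 0 0 0; -1 0 0 0 0 0 0; -1 0 0 0 0 0 0; -1 0 0 0 0 0 0"
}}

```text
clock: 4.0
eef_pos: [508.0, 338.1, 2.5]
tool_rot: [-3.142, -0.0, -3.026]
force: [-0.1, 0.0, 0.0]
width: 14.4
gripper_force: 61.1
```

>>> {"op": "move_arm", "data": {
  "targets": "-1 0 0 -2 0 0 0; -1 0 0 -3 0 0 0; -1 0 0 -4 0 0 0; -1 0 0 -4 0 0 0; -1 0 0 0 0 0 0"
}}

```text
clock: 4.42
eef_pos: [512.3, 341.1, 140.3]
tool_rot: [3.135, 0.012, -3.026]
force: [1.3, 0.7, 0.1]
width: 14.5
gripper_force: 61.2
```

```bash
python3 - <<'E'
from h import *
for n in ['wrist','side','top']: shot(n,n+'3')
delta([476,338,100])
a=cv2.imread('pics/wrist3.png'); b=cv2.imread('pics/side3.png')
cv2.imwrite('pics/c5.png',np.hstack([cv2.resize(a,(400,300)),cv2.resize(b[100:220,160:320],(400,300))]))
E
```

```text
pos [507.8 337.9 132.8] rpy [ 3.142  0.    -3.026] w 14.4 F [-0.  -1.5 -1.6] gf 61.2 t 4.57
shift cm [3.16 0.38 3.28]
```

View pics/c5.png

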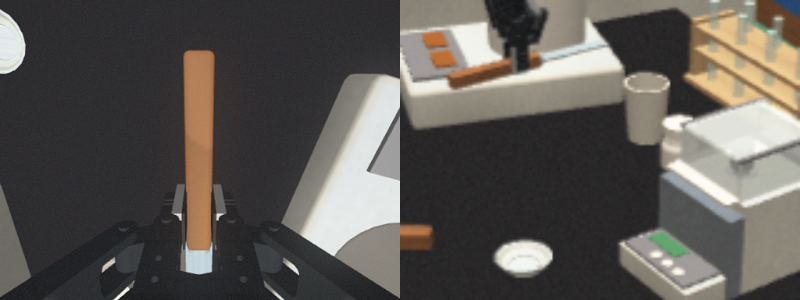

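The wrist view shows the spatula held squarely, handle at px (200,150) and blade hidden forward. The side view shows it level. I triangulate its tip next.

```bash
python3 - <<'E'
from h import *
s0=read_state()['eef_pos']; tip=s0+[121.4,14.7,6.5]
b=s0+np.array([121.4,14.7,0])*0.4+[0,0,6.5]
for n in ['top','side']:
    d=load(n+'3'); print(n,proj(d,tip).round(1),proj(d,b).round(1))
T=cv2.imread('pics/top3.png');S=cv2.imread('pics/side3.png')
p=proj(load('top3'),tip).astype(int);q=proj(load('side3'),tip).astype(int); print(p,q)
c=lambda I,p:cv2.resize(I[p[1]-20:p[1]+30,p[0]-25:p[0]+25],(400,400),interpolation=cv2.INTER_CUBIC)
cv2.imwrite('pics/c6.png',np.hstack([c(T,p),c(S,q)]))
E
```

```text
top [120.9 172.3] [124.8 196.9]
side [239.6 118.5] [219.4 123.5]
[120 172] [239 118]
```

View pics/c6.png

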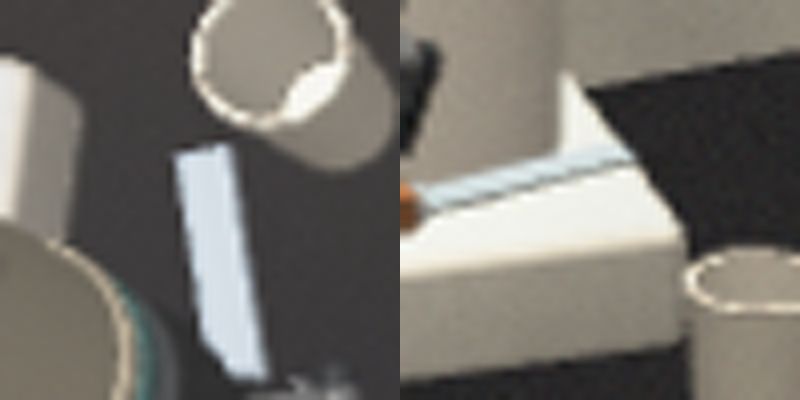

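```bash
python3 - <<'E'
from h import *
t=shot('top','top4');s=shot('side','side4');s0=read_state()['eef_pos']
def ctr(d,off,sc,U,V): return (d,(U+.5)/sc-.5+off[0],(V+.5)/sc-.5+off[1])
x,e=tri(ctr(load('top3'),(95,152),8,205,150),ctr(load('side3'),(214,98),8,231,154)); print('tip3',x.round(1),np.round(e,1),'tcp',s0.round(1),(x-s0).round(1))
# blade mask top4 tip row
hsv=cv2.cvtColor(t['color'],cv2.COLOR_RGB2HSV)
m=((hsv[...,2]>160)&(hsv[...,0]>90)&(hsv[...,1]>15)).astype(np.uint8); m[:165]=0;m[202:]=0;m[:,:110]=0;m[:,135:]=0
v,u=np.nonzero(m);P=np.array([onz(t,a,b,139.3)[:2] for a,b in zip(u,v)]).astype(np.float32);r=cv2.minAreaRect(P);print(len(u),r,P[:,0].max()-s0[0])
E
```

```text
tip3 [636.3 352.3 143.2] [2.4 2.4] tcp [506.9 337.3 131.1] [129.4  15.   12.1]
175 ((592.2095947265625, 349.177001953125), (81.79130554199219, 17.94062614440918), 6.638379096984863) 126.14521258014543
```

>>> {"op": "move_arm", "data": {
  "targets": "-1 0 0 0 0 0 -2.4; -1 3.6 0 0 0 0 0; -1 3.7 0 0 0 0 0; -1 3.7 -1.5 0 0 0 0; -1 0 -3 0 0 0 0"
}}

```text
clock: 5.08
eef_pos: [395.9, 277.7, 130.6]
tool_rot: [-3.141, -0.012, -2.972]
force: [-1.1, -1.2, -0.5]
width: 14.0
gripper_force: 61.2
```

>>> {"op": "move_arm", "data": {
  "targets": "-1 0 -3.5 0 0 0 0; -1 0 -3.5 0 0 0 0; -1 0 -3.5 0 0 0 0; -1 0 -3.5 0 0 0 0; -1 0 -3.5 0 0 0 0"
}}

```text
clock: 5.5
eef_pos: [432.9, 101.7, 131.3]
tool_rot: [-3.141, -0.003, -2.983]
force: [0.9, -0.2, -0.2]
width: 14.0
gripper_force: 61.2
```

>>> {"op": "move_arm", "data": {
  "targets": "-1 0 -3.5 0 0 0 0; -1 0 -3.5 0 0 0 0; -1 0 -2.5 0 0 0 0; -1 0 0 0 0 0 0; -1 0 0 0 0 0 0"
}}

```text
clock: 5.92
eef_pos: [448.0, 8.0, 131.4]
tool_rot: [3.142, -0.003, -2.988]
force: [0.8, 0.8, -0.8]
width: 14.0
gripper_force: 61.2
```

```bash
python3 - <<'E'
from h import *
delta([447.6,9.2,97.3])
E
```

```text
pos [448.    8.  131.4] rpy [ 3.142e+00 -3.000e-03 -2.988e+00] w 14.0 F [ 0.8  0.8 -0.8] gf 61.2 t 5.92
shift cm [0.01 0.13 3.41]
```

>>> {"op": "move_arm", "data": {
  "targets": "-1 0 0.1 2 0 0 0; -1 0 0 1.4 0 0 0; -1 0 0 0 0 0 0; -1 0 0 0 0 0 0; -1 0 0 0 0 0 0"
}}

```text
clock: 6.33
eef_pos: [448.6, 11.7, 98.7]
tool_rot: [3.141, -0.0, -2.982]
force: [0.9, -0.3, -0.1]
width: 14.5
gripper_force: 61.2
```

```bash
python3 - <<'E'
from h import *
s=shot('side','side5');t=shot('top','top5');delta([447.6,9.2,97.3])
c=lambda d,x,y,w,h:cv2.resize(d['color'][y:y+h,x:x+w,::-1],(400,int(400*h/w)),interpolation=cv2.INTER_CUBIC)
cv2.imwrite('pics/c7.png',np.hstack([c(s,235,145,80,80),c(t,195,150,80,80)]))
E
```

```text
pos [449.1  11.3  99.1] rpy [ 3.141e+00  1.000e-03 -2.983e+00] w 14.1 F [-0.1 -0.1 -0.4] gf 61.2 t 6.43
shift cm [ 0.18 -0.18  0.18]
```

View pics/c7.png

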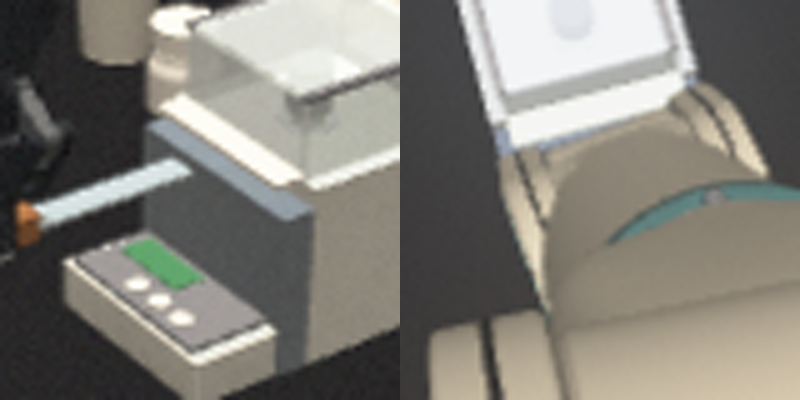

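The side crop shows the blade tip at px (271.4,178.2), in front of the ledge and below the lip line. The top view is blocked by the arm. I now resolve tip x and z in the unit frame from the side ray.

```bash
python3 - <<'E'
from h import *
s=load('side5'); O=np.array([656,42.2]);yaw=.157;R=np.array([[np.cos(yaw),-np.sin(yaw)],[np.sin(yaw),np.cos(yaw)]])
def W(x,y,z): return np.r_[R@[x,y]+O,z]
C={'FL':((-65,62,98),(148,212)),'FR':((-65,-62,98),(315,325)),'lFL':((-63,52,114),(163,190)),'lFR':((-63,-52,112),(317,282))}
off=[]
for k,(m,c) in C.items():
    px=np.array([(c[0]+.5)/6-.5+240,(c[1]+.5)/6-.5+135]); off.append(px-proj(s,W(*m))); print(k,off[-1].round(1))
off=np.mean(off,0)
tcp=np.array([448.7,11.5,98.5]); u=np.array([np.cos(.1586),np.sin(.1586)])
for L in (126,):
    tip=np.r_[tcp[:2]+L*u,tcp[2]+6.5]; print('kin tip unit',(R.T@(tip[:2]-O)).round(1),tip[2],'proj',(proj(s,tip)+off).round(1))
yt=(R.T@(tip[:2]-O))[1]
px=np.array([(182+.5)/5-.5+235,(166+.5)/5-.5+145]);
for o_ in (off,0*off):
    o,r=ray(s,*(px-o_)); n=R@[0,1.]; k=(yt-(n@(o[:2]-O)))/(n@r[:2]); p=o+k*r; print('img tip unit x',(R.T@(p[:2]-O)).round(1),'z',p[2].round(1))
E
```

```text
FL [0.9 0.8]
FR [0.6 0.3]
lFL [0.6 0.9]
lFR [ 2.5 -0.4]
kin tip unit [-83.6   2.3] 105.0 proj [272.1 178.2]
img tip unit x [-87.2   2.3] z 107.6
img tip unit x [-83.4   2.3] z 105.0
```

>>> {"op": "move_arm", "data": {
  "targets": "-1 0 -0.2 0.15 0 0 0; -1 -0.8 0 0 0 0 0; -1 -0.8 0 0 0 0 0; -1 0 0 0 0 0 0; -1 0 0 0 0 0 0"
}}

```text
clock: 6.85
eef_pos: [465.9, 11.4, 97.2]
tool_rot: [3.142, 0.001, -2.984]
force: [0.5, 0.6, -0.2]
width: 14.4
gripper_force: 61.2
```

>>> {"op": "move_arm", "data": {
  "targets": "-1 -0.6 0 0 0 0 0; -1 -0.6 0 0 0 0 0; -1 -0.4 0 0 0 0 0; -1 0 0 0 0 0 0; -1 0 0 0 0 0 0"
}}

```text
clock: 7.27
eef_pos: [480.8, 13.8, 97.0]
tool_rot: [3.142, -0.0, -2.984]
force: [0.5, -0.3, -1.1]
width: 14.4
gripper_force: 61.2
```

>>> {"op": "move_arm", "data": {
  "targets": "-1 0 0 -0.5 0 0 0; -1 -0.05 0 -0.8 0 0 0; -1 -0.08 0 -0.8 0 0 0; -1 -0.2 0 -0.85 0 0 0; -1 -0.2 0 -0.85 0 0 0"
}}

```text
clock: 7.68
eef_pos: [485.7, 14.5, 136.2]
tool_rot: [-3.142, -0.0, -2.984]
force: [-0.4, -0.9, -2.1]
width: 14.0
gripper_force: 61.1
```

```bash
python3 - <<'E'
from h import *
s=shot('side','side6');delta([447.6,9.2,97.3])
cv2.imwrite('pics/c8.png',cv2.resize(s['color'][130:225,225:345,::-1],(720,570),interpolation=cv2.INTER_CUBIC))
E
```

```text
pos [487.6  14.7 137.7] rpy [-3.141  0.004 -2.984] w 14.6 F [ 0.6 -0.   0. ] gf 61.1 t 7.73
shift cm [4.05 0.08 4.02]
```

View pics/c8.png

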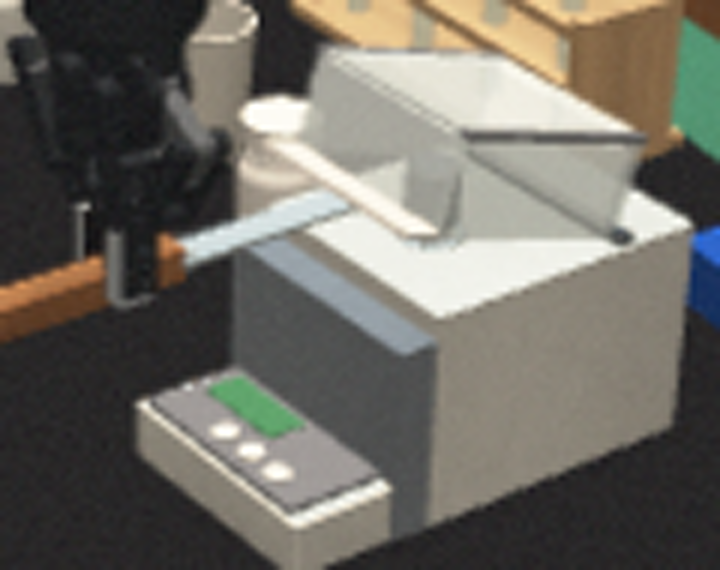

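The hood is rising on the blade, with its lip at crop (350,190) and the piston inside clear of it. I continue along the arc.

>>> {"op": "move_arm", "data": {
  "targets": "-1 -0.3 0 -0.8 0 0 0; -1 -0.35 0 -0.8 0 0 0; -1 -0.4 0 -0.75 0 0 0; -1 -0.45 0 -0.75 0 0 0; -1 -0.54 0 -0.68 0 0 0"
}}

```text
clock: 8.15
eef_pos: [506.3, 17.7, 173.8]
tool_rot: [-3.142, -0.0, -2.984]
force: [-0.8, -0.4, -2.1]
width: 14.4
gripper_force: 61.1
```

>>> {"op": "move_arm", "data": {
  "targets": "-1 -0.54 0 -0.68 0 0 0; -1 -0.64 0 -0.6 0 0 0; -1 -0.64 0 -0.6 0 0 0; -1 -0.72 0 -0.48 0 0 0; -1 -0.72 0 -0.48 0 0 0"
}}

```text
clock: 8.57
eef_pos: [539.1, 23.1, 201.8]
tool_rot: [3.142, 0.0, -2.984]
force: [0.1, -0.3, -0.9]
width: 14.9
gripper_force: 61.2
```

```bash
python3 - <<'E'
from h import *
s=shot('side','side7');delta([447.6,9.2,97.3])
cv2.imwrite('pics/c9.png',np.hstack([cv2.resize(s['color'][110:225,225:345,::-1],(420,400),interpolation=cv2.INTER_CUBIC)]))
E
```

```text
pos [541.5  23.5 202.7] rpy [ 3.142  0.004 -2.984] w 14.6 F [ 2.4  1.4 -0.3] gf 61.2 t 8.62
shift cm [ 9.55  0.06 10.5 ]
```

View pics/c9.png

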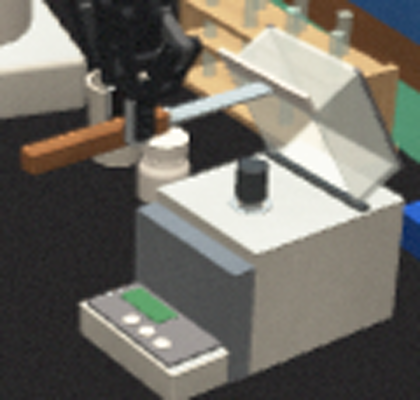

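The hood is near 1.05 rad, with the blade at its lip (crop (265,90)) and the piston exposed at (252,182). I push on past 1.2.

>>> {"op": "move_arm", "data": {
  "targets": "-1 -0.78 0 -0.38 0 0 0; -1 -0.78 0 -0.38 0 0 0; -1 -0.83 0 -0.25 0 0 0; -1 -0.83 0 -0.25 0 0 0; -1 -0.8 0 -0.1 0 0 0"
}}

```text
clock: 9.03
eef_pos: [579.2, 29.4, 215.3]
tool_rot: [3.142, 0.001, -2.984]
force: [0.4, -0.2, -0.3]
width: 14.3
gripper_force: 61.2
```

>>> {"op": "move_arm", "data": {
  "targets": "-1 -0.8 0 -0.1 0 0 0; -1 -0.8 0 0 0 0 0; -1 0 0 0 0 0 0; -1 0 0 0 0 0 0; -1 0 0 0 0 0 0"
}}

```text
clock: 9.45
eef_pos: [593.2, 31.7, 215.6]
tool_rot: [3.142, -0.001, -2.984]
force: [-0.3, 0.2, -0.1]
width: 14.7
gripper_force: 61.2
```

>>> {"op": "move_arm", "data": {
  "targets": "-1 1.5 0 0 0 0 0; -1 3 0 0 0 0 0; -1 4 0 0 0 0 0; -1 4 0 0 0 0 0; -1 0 0 0 0 0 0"
}}

```text
clock: 9.87
eef_pos: [457.8, 9.8, 214.2]
tool_rot: [-3.141, -0.016, -2.985]
force: [-1.5, 0.1, -0.8]
width: 14.2
gripper_force: 61.2
```

```bash
python3 - <<'E'
from h import *
s=shot('side','side8');t=shot('top','top8');delta([447.6,9.2,97.3])
c=lambda d,x,y,w,h:cv2.resize(d['color'][y:y+h,x:x+w,::-1],(400,int(400*h/w)),interpolation=cv2.INTER_CUBIC)
cv2.imwrite('pics/c10.png',np.hstack([c(s,225,110,120,120),c(t,190,80,120,120)]))
# piston head: dark round blob in each view
for d,(x,y,w,h) in ((s,(280,140,40,45)),(t,(200,110,60,60))):
    g=cv2.cvtColor(d['color'],cv2.COLOR_RGB2GRAY)[y:y+h,x:x+w]
    n,l,st,ce=cv2.connectedComponentsWithStats((g<90).astype(np.uint8))
    print([(st[i].tolist(),(ce[i]+[x,y]).round(1).tolist()) for i in range(1,n) if st[i,4]>15])
E
```

```text
pos [468.3  11.5 216.2] rpy [-3.141e+00 -1.000e-03 -2.984e+00] w 14.3 F [ 0.9 -0.4 -0.2] gf 61.2 t 9.97
shift cm [ 2.06  0.1  11.89]
[([0, 0, 23, 20, 292], [288.1, 149.3]), ([22, 14, 18, 12, 24], [310.4, 159.2]), ([12, 17, 9, 12, 80], [296.4, 162.9])]
[([38, 0, 22, 27, 440], [250.3, 120.7]), ([0, 9, 9, 51, 227], [202.4, 151.6])]
```

View pics/c10.png

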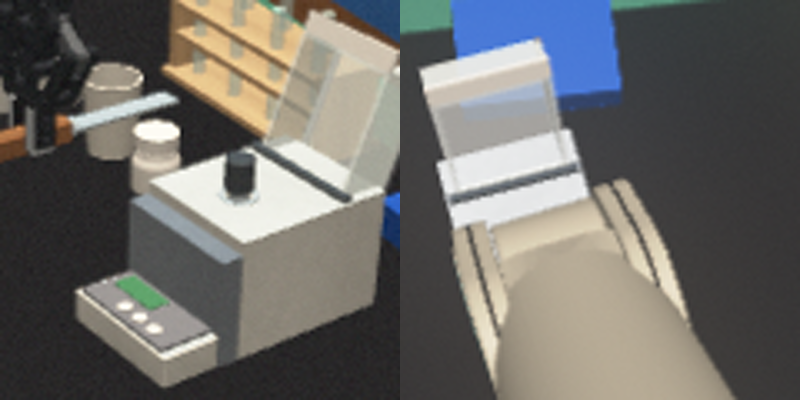

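The hood is fully open leaning back (side crop (330,100)), and the piston stands upright at (240,175). Next I return the spatula to its original free spot on the bench.

>>> {"op": "move_arm", "data": {
  "targets": "-1 -1 3.5 0 0 0 0; -1 -1 3.5 0 0 0 0; -1 -1 3.5 0 0 0 0; -1 -1 3.5 0 0 0 0; -1 -1 3.5 0 0 0 0"
}}

```text
clock: 10.38
eef_pos: [493.6, 195.3, 216.3]
tool_rot: [3.141, 0.002, -2.984]
force: [0.5, -0.5, -0.7]
width: 14.3
gripper_force: 61.2
```

>>> {"op": "move_arm", "data": {
  "targets": "-1 -1 3.5 0 0 0 0; -1 -1 3.5 0 0 0 0; -1 -1 3.5 0 0 0 0; -1 -0.9 3.6 0 0 0 0; -1 0 0 2 0 0 2.4"
}}

```text
clock: 10.8
eef_pos: [510.3, 351.6, 199.5]
tool_rot: [3.128, 0.01, -3.017]
force: [0.1, 1.9, -0.2]
width: 14.4
gripper_force: 61.2
```

>>> {"op": "move_arm", "data": {
  "targets": "-1 0 0 3.5 0 0 0; -1 0 0 3.5 0 0 0; -1 0 0 3.5 0 0 0; -1 0 0 3 0 0 0; -1 0 0 0 0 0 0"
}}

```text
clock: 11.22
eef_pos: [505.6, 336.4, 54.9]
tool_rot: [-3.137, -0.009, -3.025]
force: [-0.7, -0.8, -2.1]
width: 14.5
gripper_force: 61.2
```

```bash
python3 - <<'E'
from h import *
delta([508,338,3])
t=load('top0');print('beaker rim',onz(t,130,160,80).round(),'jar',onz(t,162,155,62).round())
E
```

```text
pos [505.6 336.4  54.9] rpy [-3.137 -0.009 -3.025] w 14.5 F [-0.7 -0.8 -2.1] gf 61.2 t 11.22
shift cm [-0.3   0.16  5.18]
beaker rim [686. 345.  80.] jar [697. 252.  62.]
```

>>> {"op": "move_arm", "data": {
  "targets": "-1 0 0 2 0 0 0; -1 0 0 1.5 0 0 0; -1 0 0 0 0 0 0; -1 0 0 0 0 0 0; -1 0 0 0 0 0 0"
}}

```text
clock: 11.63
eef_pos: [509.9, 339.2, 27.7]
tool_rot: [3.14, 0.003, -3.026]
force: [0.4, 0.1, -0.4]
width: 14.6
gripper_force: 61.2
```

>>> {"op": "move_arm", "data": {
  "targets": "-1 0 0 1 0 0 0; -1 0 0 0.8 0 0 0; -1 0 0 0.4 0 0 0; -1 0 0 0 0 0 0; -1 0 0 0 0 0 0"
}}

```text
clock: 12.05
eef_pos: [508.2, 337.9, 3.5]
tool_rot: [-3.141, -0.001, -3.026]
force: [-0.4, 0.7, -0.3]
width: 14.5
gripper_force: 61.2
```

>>> {"op": "move_arm", "data": {
  "targets": "-1 0 0 0.2 0 0 0; -1 0 0 0.1 0 0 0; -1 0 0 0 0 0 0; -1 0 0 0 0 0 0; -1 0 0 0 0 0 0"
}}

```text
clock: 12.47
eef_pos: [508.8, 338.4, 2.5]
tool_rot: [3.141, 0.001, -3.026]
force: [-2.8, -1.3, 9.1]
width: 14.2
gripper_force: 62.6
```

>>> {"op": "move_arm", "data": {
  "targets": "0.3 0 0 0 0 0 0; 1 0 0 0 0 0 0; 1 0 0 0 0 0 0; 1 0 0 0 0 0 0; 1 0 0 0 0 0 0"
}}

```text
clock: 12.88
eef_pos: [508.4, 338.1, 0.7]
tool_rot: [-3.142, -0.0, -3.026]
force: [0.5, -0.6, -0.3]
width: 74.1
gripper_force: 0.0
```

>>> {"op": "move_arm", "data": {
  "targets": "1 0 0 -2 0 0 0; 1 0 0 -4 0 0 0; 1 0 0 -4 0 0 0; 1 0 0 -4 0 0 0; 1 0 0 -4 0 0 0"
}}

```text
clock: 13.3
eef_pos: [508.1, 337.9, 182.6]
tool_rot: [-3.141, -0.001, -3.026]
force: [0.6, -0.1, 0.5]
width: 85.4
gripper_force: 0.0
```

>>> {"op": "move_arm", "data": {
  "targets": "1 0 0 -4 0 0 0; 1 0 0 0 0 0 -2.4; 1 0 -3 0 0 0 0; 1 0 -4 0 0 0 0; 1 0 0 0 0 0 0"
}}

```text
clock: 13.72
eef_pos: [521.7, 259.0, 220.8]
tool_rot: [-3.134, -0.001, -2.993]
force: [0.8, -1.9, -0.6]
width: 85.8
gripper_force: 0.0
```

```bash
python3 - <<'E'
from h import *
delta([656,42.2,220])
t=load('wrist3'); hsv=cv2.cvtColor(t['color'],cv2.COLOR_RGB2HSV);m=(hsv[...,1]>100)&(hsv[...,2]>70)&(hsv[...,0]<20);m[:,:200]=0;m[:,300:]=0
v,u=np.nonzero(m); R=Ro.from_euler('xyz',[3.142,0,-3.026]).as_matrix();tc=np.array([507.8,337.9,132.8])
P=np.array([R.T@(onz(t,a,b,132.8+15.5)-tc) for a,b in zip(u,v)]);print(cv2.minAreaRect(P[:,:2].astype(np.float32)))
for a,b in ((20,40),(60,80),(80,100)):
    q=P[(P[:,0]>a)&(P[:,0]<b)]; print(a,q[:,1].min().round(1),q[:,1].max().round(1))
s=shot('wrist','w9');hsv=cv2.cvtColor(s['color'],cv2.COLOR_RGB2HSV);m=((hsv[...,1]>100)&(hsv[...,2]>70)&(hsv[...,0]<20)).astype(np.uint8)
n,l,st,ce=cv2.connectedComponentsWithStats(m)
for i in range(1,n):
    if st[i,4]>200: v,u=np.nonzero(l==i);print(st[i],cv2.minAreaRect(np.array([onz(s,a,b,18)[:2] for a,b in zip(u,v)]).astype(np.float32)))
E
```

```text
pos [521.7 259.  220.8] rpy [-3.134e+00 -1.000e-03 -2.993e+00] w 85.8 F [ 0.8 -1.9 -0.6] gf 0.0 t 13.72
shift cm [-10.08 -23.43   0.26]
((23.557884216308594, 2.902646541595459), (16.6300048828125, 124.39064025878906), 89.96923828125)
20 -5.4 11.2
60 -5.3 11.2
80 -5.3 10.9
[ 315   82   27  108 1750] ((477.64453125, 333.4635009765625), (118.03875732421875, 18.125274658203125), 6.713291645050049)
```

>>> {"op": "move_arm", "data": {
  "targets": "1 -1.5 -3.6 0 0 0 0; 1 -1.5 -3.6 0 0 0 0; 1 -1.5 -3.6 0 0 0 0; 1 -1.5 -3.6 0 0 0 0; 1 -1.5 -3.6 0 0 0 0"
}}

```text
clock: 14.18
eef_pos: [622.5, 102.3, 220.8]
tool_rot: [3.141, -0.0, -2.983]
force: [0.1, 0.7, -0.0]
width: 85.5
gripper_force: 0.0
```

>>> {"op": "move_arm", "data": {
  "targets": "1 -1.3 -3.5 0 0 0 0; 1 -1.2 -1.9 0 0 0 0; 1 0 0 0 0 0 0; 1 0 0 0 0 0 0; 1 0 0 0 0 0 0"
}}

```text
clock: 14.6
eef_pos: [654.3, 55.7, 220.5]
tool_rot: [3.14, -0.001, -2.982]
force: [-0.8, 0.6, -0.4]
width: 85.6
gripper_force: 0.0
```

```bash
cat > ph.py <<'E'
from h import *
import sys
def head(n,tag):
    s0=read_state(); d=shot(n,tag); s1=read_state()
    tc=np.array(s0['eef_pos']); R=Ro.from_euler('xyz',s0['tool_rot']).as_matrix()
    hsv=cv2.cvtColor(d['color'],cv2.COLOR_RGB2HSV); g=hsv[...,2]
    p=proj(d,[656,42.2,146]); print('expect',p.round(),'tcp',tc.round(1),np.round(s1['eef_pos'],1))
    x,y=p.astype(int); w=70; x0,y0=max(x-w,0),max(y-w,0); G=g[y0:y+w,x0:x+w]; print('med',np.median(G),'ctr',G[G.shape[0]//2,G.shape[1]//2])
    m=(G<90).astype(np.uint8); n_,l,st,ce=cv2.connectedComponentsWithStats(m)
    for i in range(1,n_):
        if st[i,4]>100: print(st[i].tolist(),(ce[i]+[x0,y0]).round(1))
    return d,tc,R
if __name__=='__main__': head('wrist',sys.argv[1])
E
python3 ph.py w10; python3 - <<'E'
from h import *
d=load('w10');p=proj(d,[656,42.2,146]).astype(int)
g=cv2.cvtColor(d['color'],cv2.COLOR_RGB2GRAY)
a=cv2.resize(g[max(0,p[1]-72):p[1]+72,max(0,p[0]-72):p[0]+72],(36,36),interpolation=cv2.INTER_AREA)
print('\n'.join(''.join('%x'%(v//16) for v in r) for r in a))
E
```

```text
expect [235. 205.] tcp [654.3  55.7 220.5] [654.2  56.2 220.7]
med 232.0 ctr 119
[57, 43, 31, 18, 213] [238.1 183. ]
[0, 59, 8, 81, 333] [167.1 244.6]
9aaaaaaaaaaaaaaaaaaaaaaaaaaaaaaaaaaa
eeeeeeeeeeeeeeeeeeeeeeeeeeeeeeeeeeee
eeeeeeeeeeeeeeeeeeeeeeeeeeeeeeeeeeee
eeeeeeeeeeeeeeeeeeeeeeeeeeeeeeeeeeee
eeeeeeeeeeeeeeeeeeeeeeeeeeeeeeeeeeee
eeeeeeeeeeeeeeeeeeeeeeeeeeeeeeeeeeee
deeeeeeeeeeeeeeeeeeeeeeeeeeeeeeeeeee
deeeeeeeeeeeeeeeeeeeeeeeeeeeeeeeeeee
beeeeeeeeeeeeeeeeeeeeeeeeeeeeeeeeeee
beeeeeeeeeeeeeeeeddddeeeeeeeeeeeeeee
aeeeeeeeeeeeeeedddddddeeeeeeeeeeeeee
9eeeeeeeeeeeeeedb766addeeeeeeeeeeeee
8eeeeeeeeeeeeedb555557ddeeeeeeeeeeee
7eeeeeeeeeeeeed5566655adeeeeeeeeeeee
6eeeeeeeeeeeeeb66766659deeeeeeeeeeee
5eeeeeeeeeeeee967766768deeeeeeeeeeee
4eeeeeeeeeeeee877766769eeeeeeeeeeeee
4deeeeeeeeeeee777666769eeeeeeeeeeeee
3deeeeeeeeeeee97667676ceeeeeeeeeeeee
3ceeeeeeeeeeeed7666777eeeeeeeeeeeeee
3beeeeeeeeeeeeed86668deeeeeeeeeeeeee
3aeeeeeeeeeeeeeeedcdeeeeeeeeeeeeeeee
39eeeeeeeeeeeeeeeeeeeeeeeeeeeeeeeeee
38eeeeeeeeeeeeeeeeeeeeeeeeeeeeeeeeee
38eeeeeeeeeeeeeeeeeeeeeeeeeeeeeeeeee
37eeeeeeeeeeeeeeeeeeeeeeeeeeeeeeeeee
35eeeeeeeeeeeeeeeeeeeeeeeeeeeeeeeeee
35eeeeeeeeeeeeeeeeeeeeeeeeeeeeeeeeee
34eeeeeeeeeeeeeeeeeeeeeeeeeeeeeeeeee
34deeeeeeeeeeeeeeeeeeeeeeeeeeeeeeeee
33855555566666666666666666667777766a
337666666666677777777777777777766669
337899999999999999999999999999889989
33aedbeeeeeeeeeeeeeeeeeeeeeeeeeecdec
339edadeeeeeeeeeeeeeeeeeeeeeeeeebdeb
338edaceeeeeeeeeeeeeeeeeeeeeeeeebdeb
```

```bash
cat > pf.py <<'E'
from h import *
def meas(d,z=146,guess=(655,42),r=13):
    g=cv2.cvtColor(d['color'],cv2.COLOR_RGB2GRAY); p=proj(d,[*guess,z]).astype(int); w=45
    x0,y0=max(p[0]-w,0),max(p[1]-w,0); G=cv2.resize(g[y0:p[1]+w,x0:p[0]+w],None,fx=4,fy=4,interpolation=cv2.INTER_CUBIC)
    n,l,st,ce=cv2.connectedComponentsWithStats((G<165).astype(np.uint8))
    i=min(range(1,n),key=lambda i:np.hypot(*(ce[i]/4+[x0,y0]-p))+(1e3 if st[i,4]<1500 else 0))
    c,_=cv2.findContours((l==i).astype(np.uint8),cv2.RETR_EXTERNAL,cv2.CHAIN_APPROX_NONE)
    q=max(c,key=len)[:,0,:]; uv=(q+.5)/4-.5+[x0,y0]
    P=np.array([onz(d,a,b,z)[:2] for a,b in uv]); o=ray(d,0,0)[0]
    e=np.array(guess)-o[:2]; e/=np.linalg.norm(e); f=np.array([-e[1],e[0]])
    s=P@e;t=P@f
    far=P[s>s.max()-0.55*r]  # fit circle on far arc
    A=np.c_[2*far,np.ones(len(far))];sol=np.linalg.lstsq(A,(far**2).sum(1),rcond=None)[0]
    print('cam',o.round(0),'lat width',np.ptp(t).round(1),'depth',np.ptp(s).round(1),'fitr',np.sqrt(sol[2]+sol[0]**2+sol[1]**2).round(1))
    return e*(s.max()-r)+f*(t.max()+t.min())/2, uv
E
python3 - <<'E'
from pf import *
c,uv=meas(load('w10'));print('head',c.round(1))
delta([*c,220])
d=load('side8');c,uv=meas(d);print('side',c.round(1))
E
```

```text
cam [577.  43. 363.] lat width 25.2 depth 31.8 fitr 12.4
head [652.5  42.3]
pos [654.2  56.2 220.7] rpy [ 3.140e+00 -1.000e-03 -2.981e+00] w 85.8 F [-0.3  0.5 -0.2] gf 0.0 t 14.65
shift cm [ 0.39 -1.35  0.07]
cam [  33. -962.  761.] lat width 274.8 depth 544.2 fitr 60.7
side [797.4 307.3]
```

>>> {"op": "move_arm", "data": {
  "targets": "1 0.2 -1.3 0 0 0 0; 1 0 0 1.5 0 0 0; 1 0 0 2 0 0 0; 1 0 0 0 0 0 0; 1 0 0 0 0 0 0"
}}

```text
clock: 15.07
eef_pos: [654.0, 40.7, 185.3]
tool_rot: [3.141, -0.003, -2.983]
force: [-0.2, 0.1, -0.2]
width: 85.4
gripper_force: 0.0
```

```bash
python3 - <<'E'
from pf import *
d=shot('wrist','w11'); a=load('w10')
c,uv=meas(d);print('head',c.round(1)); c0,uv0=meas(a)
for z in (140,143,146,149,152): print(z,meas(d,z)[0].round(1),meas(a,z)[0].round(1))
delta([*c,118])
E
```

```text
cam [576.  28. 328.] lat width 25.1 depth 33.2 fitr 12.5
head [652.5  42. ]
cam [577.  43. 363.] lat width 25.2 depth 31.8 fitr 12.4
cam [576.  28. 328.] lat width 25.9 depth 34.3 fitr 12.9
cam [577.  43. 363.] lat width 25.9 depth 32.7 fitr 12.8
140 [655.5  42.6] [655.   42.3]
cam [576.  28. 328.] lat width 25.5 depth 33.8 fitr 12.7
cam [577.  43. 363.] lat width 25.6 depth 32.3 fitr 12.6
143 [654.   42.3] [653.7  42.3]
cam [576.  28. 328.] lat width 25.1 depth 33.2 fitr 12.5
cam [577.  43. 363.] lat width 25.2 depth 31.8 fitr 12.4
146 [652.5  42. ] [652.5  42.3]
cam [576.  28. 328.] lat width 24.7 depth 32.7 fitr 12.3
cam [577.  43. 363.] lat width 24.9 depth 31.4 fitr 12.3
149 [651.1  41.8] [651.3  42.3]
cam [576.  28. 328.] lat width 24.2 depth 32.1 fitr 12.1
cam [577.  43. 363.] lat width 24.5 depth 31.0 fitr 12.1
152 [649.6  41.5] [650.   42.3]
pos [655.   40.8 186.3] rpy [ 3.141 -0.    -2.983] w 85.7 F [ 0.1 -0.1  0.7] gf 0.0 t 15.12
shift cm [0.22 0.16 6.83]
```

>>> {"op": "move_arm", "data": {
  "targets": "1 0.1 0.15 1.5 0 0 0; 1 0 0 2 0 0 0; 1 0 0 2 0 0 0; 1 0 0 1.1 0 0 0; 1 0 0 0 0 0 0"
}}

```text
clock: 15.53
eef_pos: [652.6, 41.9, 118.4]
tool_rot: [3.141, -0.003, -2.983]
force: [-0.3, 0.3, -0.3]
width: 85.7
gripper_force: 0.0
```

>>> {"op": "move_arm", "data": {
  "targets": "0 0 0 0 0 0 0; 0 0 0 0 0 0 0; -0.2 0 0 0 0 0 0; -0.2 0 0 0 0 0 0; -0.2 0 0 0 0 0 0"
}}

```text
clock: 15.95
eef_pos: [654.4, 41.8, 120.8]
tool_rot: [-3.141, 0.001, -2.984]
force: [0.3, -0.4, 0.2]
width: 34.3
gripper_force: 0.0
```

```bash
python3 - <<'E'
from pf import *
d=shot('wrist','w12');delta([653.5,42.2,118])
g=cv2.cvtColor(d['color'],cv2.COLOR_RGB2GRAY);p=proj(d,[653.5,42.2,146]).astype(int);print(p)
a=cv2.resize(g[max(0,p[1]-60):p[1]+60,p[0]-120:p[0]+120],(80,40),interpolation=cv2.INTER_AREA)
print('\n'.join(''.join('%x'%(v//16) for v in r) for r in a))
E
```

```text
pos [654.2  41.8 120.6] rpy [-3.141e+00  1.000e-03 -2.984e+00] w 34.0 F [ 0.3  0.8 -0.6] gf 0.0 t 16.0
shift cm [0.06 0.05 0.26]
[254 281]
36eeeeeeeeeeeeeeeeeeeeeeeeeeeeeeedddddddddddddddeeeeeeeeeeeeeeeeeeeeeeeeeeeeeeb4
34eeeeeeeeeeeeeeeeeeeeeeeeeeeeeedddddeedddedddddeeeeeeeeeeeeeeeeeeeeeeeeeeeeeea4
34deeeeeeeeeeeeeeeeeeeeeeeeeeeeddddedb87779deddddeeeeeeeeeeeeeeeeeeeeeeeeeeeee94
33deeeeeeeeeeeeeeeeeeeeeeeeeeeeddded85444446beddddeeeeeeeeeeeeeeeeeeeeeeeeeeee74
33ceeeeeeeeeeeeeeeeeeeeeeeeeeeddddb54444444448ddddeeeeeeeeeeeeeeeeeeeeeeeeeeee64
33aeeeeeeeeeeeeeeeeeeeee98878edddd5444444444449dddeb7888ceeeeeeeeeeeeeeeeeeeee54
339eeeeeeeeeeeeeeeeeeeed77745eddd64444444444444bdde946779eeeeeeeeeeeeeeeeeeeee44
338eeeeeeeeeeeeeeeeeeeea77744ddd8444444444444445cde945777deeeeeeeeeeeeeeeeeeec44
336eeeeeeeeeeeeeeeeebaa777644ddd7444444444444444cde8447779aadeeeeeeeeeeeeeeeeb44
335eeeeeeeeeeeeeeee9444777544ddd5444444444444444ade8446776445ceeeeeeeeeeeeeeea44
334deeeeeeeeeeeeee94445777433cdc44444444444444449de73367774445deeeeeeeeeeeeee944
333deeeeeeeeeeeeee44446776333ceb44445566655544447ee73457775444aeeeeeee
[... 1578 characters left out ...]
deeeeeeeeeeeeeeeeeeeeeeeec46333333333323223444444333
334344434322222222233333849eddeddedddeeeeeeeeeeeeeeeee49333333332322223444444443
444444444322222222332333b8cedeeeeeddeeeeeeeeeeeeeeeeee9b533333323223222444444444
343444334322222222222332ceeeeeeeeeeeeeeeeeeeeeeeeeeeeeee633333222222222444444444
334334334322222222222333aeeeeeeeeeeeeeeeeeeeeeeeeeeeeeee533333232222222344444444
4434333332222222343223329eeeeeedeeeeeeeeeeeeeeeeeeeeeeed433333343222222344444444
3333333332222222332222237bbccccccccccccccccccccccccccccc333332343222222344344434
34333333322222222222222234444444444444444444444444444443332322222222222344444444
33333333322222222222222235555555555555555555555555555554332322222222222344343343
```

The wrist data (printed grid) shows the head midway between the fingers to within ~0.5 mm. Closing on it now.

>>> {"op": "move_arm", "data": {
  "targets": "-0.2 0 0 0.2 0 0 0; -0.35 0 0 0 0 0 0; -0.45 0 0 0 0 0 0; -1 0 0 0 0 0 0; -1 0 0 0 0 0 0"
}}

```text
clock: 16.42
eef_pos: [653.9, 41.7, 118.0]
tool_rot: [-3.142, -0.0, -2.984]
force: [0.2, 0.0, 1.9]
width: 24.0
gripper_force: 58.7
```

>>> {"op": "move_arm", "data": {
  "targets": "-1 0 0 0 0 0 0; -1 0 0 0 0 0 0; -1 0 0 0 0 0 0; -1 0 0 0 0 0 0; -1 0 0 0 0 0 0"
}}

```text
clock: 16.83
eef_pos: [653.9, 41.7, 118.0]
tool_rot: [-3.141, 0.0, -2.984]
force: [0.4, -0.3, 1.7]
width: 24.1
gripper_force: 58.7
```

```bash
python3 - <<'E'
from pf import *
s=read_state();R=Ro.from_euler('xyz',s['tool_rot']).as_matrix();print('tool F',(R.T@s['force']).round(1),'T',np.round(s['torque'],2));delta([653.5,42.2,118])
E
```

```text
tool F [-0.3 -0.4 -1.7] T [-0.12  0.09 -0.01]
pos [653.9  41.7 118. ] rpy [-3.141  0.    -2.984] w 24.1 F [ 0.4 -0.3  1.7] gf 58.7 t 16.83
shift cm [ 0.03  0.06 -0.  ]
```

>>> {"op": "move_arm", "data": {
  "targets": "-1 0 0 -0.2 0 0 0; -1 0 0 -0.3 0 0 0; -1 0 0 -0.3 0 0 0; -1 0 0 -0.2 0 0 0; -1 0 0 0 0 0 0"
}}

```text
clock: 17.25
eef_pos: [654.1, 42.0, 128.4]
tool_rot: [3.141, 0.001, -2.984]
force: [-0.3, 0.6, -2.8]
width: 24.3
gripper_force: 58.9
```

>>> {"op": "move_arm", "data": {
  "targets": "-1 0 0 -0.3 0 0 0; -1 0 0 -0.3 0 0 0; -1 0 0 -0.3 0 0 0; -1 0 0 -0.1 0 0 0; -1 0 0 0 0 0 0"
}}

```text
clock: 17.67
eef_pos: [654.1, 41.8, 138.4]
tool_rot: [-3.142, 0.001, -2.984]
force: [-0.1, 0.1, -2.2]
width: 24.1
gripper_force: 58.9
```

```bash
python3 - <<'E'
from pf import *
s=read_state();R=Ro.from_euler('xyz',s['tool_rot']).as_matrix();print('tool F',(R.T@s['force']).round(1),'T',np.round(s['torque'],2));delta([653.9,41.7,118+41])
E
```

```text
tool F [0.1 0.1 2.2] T [-0.01 -0.02  0.01]
pos [654.1  41.8 138.4] rpy [-3.142e+00  1.000e-03 -2.984e+00] w 24.1 F [-0.1  0.1 -2.2] gf 58.9 t 17.67
shift cm [ 0.02 -0.01 -2.06]
```

Drawing freely: −2.2 N is the piston's weight and there is no side force. 20 mm more to go.

>>> {"op": "move_arm", "data": {
  "targets": "-1 0 0 -0.2 0 0 0; -1 0 0 -0.3 0 0 0; -1 0 0 -0.3 0 0 0; -1 0 0 -0.2 0 0 0; -1 0 0 0 0 0 0"
}}

```text
clock: 18.08
eef_pos: [654.2, 41.9, 148.6]
tool_rot: [3.142, 0.001, -2.984]
force: [0.7, 0.2, -3.8]
width: 24.0
gripper_force: 58.9
```

>>> {"op": "move_arm", "data": {
  "targets": "-1 0 0 -0.3 0 0 0; -1 0 0 -0.3 0 0 0; -1 0 0 -0.3 0 0 0; -1 0 0 -0.1 0 0 0; -1 0 0 0 0 0 0"
}}

```text
clock: 18.5
eef_pos: [654.1, 41.8, 158.4]
tool_rot: [-3.142, 0.001, -2.984]
force: [0.1, 0.4, -3.1]
width: 24.4
gripper_force: 58.9
```

>>> {"op": "move_arm", "data": {
  "targets": "-1 0 0 0 0 0 0; -1 0 0 0 0 0 0; -1 0 0 0 0 0 0; -1 0 0 0 0 0 0; -1 0 0 0 0 0 0"
}}

```text
clock: 18.92
eef_pos: [653.8, 41.8, 157.8]
tool_rot: [3.142, -0.0, -2.984]
force: [0.3, -0.4, -3.1]
width: 24.1
gripper_force: 58.9
```

```bash
python3 - <<'E'
from pf import *
d=shot('side','side12');delta([653.9,41.7,159])
for z in (110,120,140,157,187): print(z,proj(d,[654,42,z]).round(1))
p=proj(d,[654,42,140]).astype(int)
g=cv2.cvtColor(d['color'],cv2.COLOR_RGB2GRAY)[p[1]-30:p[1]+25,p[0]-25:p[0]+25]
print(p-[25,30]);print('\n'.join(''.join('%x'%(v//16) for v in r) for r in g))
E
```

```text
pos [653.8  41.8 157.8] rpy [ 3.142 -0.    -2.984] w 24.3 F [-0.4 -0.8 -1.9] gf 58.9 t 18.97
shift cm [-0.01 -0.01 -0.12]
110 [295.4 168.1]
120 [295.6 164.9]
140 [296.  158.4]
157 [296.3 152.7]
187 [296.9 142.6]
[270 128]
22222466777774223611112221111211111112321333554237
2223688778aab7122211111111111121112224522222332148
2225accbccccc9222221111111111112223332211122222269
222468bcccccc9422212112221121223333321111112322489
2223567acccccb7211111123321111222222211111222237aa
222223568bccccb6431121233321121221211121122321599a
2222223467acccccc921111332211212221111111233236889
222222224568bccccb6111222222111244111111112126a988
22222222234669cccc7121111246211475111111111148a999
222222222224567bccb22211227b12159711111111126aa999
22222222222224668bb63522222211225611111121248aa999
222222222222223567998a4211111112211111233126aaa999
22222222222222234666531111111112211111222148aaaa99
222222222222222223545311122221111221112223589aaa9a
2222222222222222222342123465311111112224679889aaab
222222222222222222235213555552111112477aaaa99889ab
2222222222222222222362245555653111149b9aa9aaa988ab
45543322222
[... 1226 characters left out ...]
eefffeeedd9777778dddeeeeeeeeeeeeeeeee
9a9988779ceefefeffffeeddb99abbdbeeeeeeeeeeeeeeeeee
aaaa988778adefffeefeeeeeecdddedeeeeeeeeeeeeefeeeee
9aaaa9888889ceeeefeeeefeeeeeeeeeeffeeeeeeeefeeeeff
9aa9999988878adeeeeeefeeeeeeeeefffffeeeefeeeeeefff
8999a9aa9887779ceeeefefeeefeeeefeefffefefffeeeffee
5689aaa9aa988888adeffffeefefefffffffffffffffeeeebb
545899aaaaa9887889ceefefffeeefffffffffffffeeedb888
5555689aaaaaa988888bdeefffffffffffffffffeeeb988888
555555899aaaaa9888879ceeffffffffffffffeecb88888888
55555456899a9999988888adefffeffffffeedb88888888888
555554545899a99999987878ceffffffeeeb88888888888888
5555555555689999999988878adefeeebb8888888888888888
555545544556899a9a999887789cebb8888888888888888888
```

The side data shows one dark ring (row v≈166) about 3 px, roughly 10 mm, above the mouth at v≈170, with plain shaft below it. The lower ring is hidden, so I hand the job in.

```bash
python3 -c "
from cell import order
print(order.finish_job())"
```

```text
the job is handed in; nothing more can be done
None
```

I levered the hood open with the spatula blade, laid the spatula back on the bench at its original spot, and drew the piston about 40 mm; I handed the job in at about 19 s with the piston held still, its upper ring about 10 mm clear of the bore and the lower ring still hidden.

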